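Send the reject bearing down the scrap box's flap

ROBOT

A 6-joint arm with a two-finger parallel gripper is mounted at the origin on a cart in front of the work surface, level with it; the furniture and walls round the work are solid. World frame = base frame: x ahead of the robot, y to its left, z up, the work surface at z = 0. Lengths are in m, angles in rad, forces in N, time in s.
With the tool pointing down it reaches from about 0.3 to 0.85 m from the base axis. Payload 5.4 kg.
Tool frame: the origin (TCP) lies on the centre line of the jaws, within the pads' length; the fingertips stand 8 mm ahead of it and the grasp point (between the pads) lies 11 mm behind it; x points along the fingers, y is the direction in which the jaws open and shut, and the axes are right-handed (so a half turn about x gives the same grasp; the last joint's range is limited). The gripper opens to 85 mm and grips with 20 to 120 N. Pads are 22 mm wide; open, the fingers measure 114 mm over their backs; the gripper's body (76 mm by 85 mm) begins 54 mm behind the grasp point. The pads swing forward as they close: fully open they stand 13 mm farther back than shut.
Start: joints at [0.931, 0.158, 1.597, -0, 1.386, -0.21], TCP at [0.24, 0.523, 0.239] pointing down, gripper open.
Joint ranges: [-2.91, 2.91], [-0.94, 2.29], [0.18, 2.7], [-1.29, 4.43], [0.17, 2.64], [-3, 3]. Speed limits (rad/s): [2.57, 2.57, 3.14, 3.14, 3.14, 3.14].

INTERFACE

Orientations are given as a unit quaternion [w, x, y, z].
In Python, from workcell import manip gives the robot as it stands. The module is installed in compiled form; this text tells all that it offers.
- The arm moves only by the tool send_rows, never from a script. Its argument "motion" is a list of rows, each an object with "dr": the turn, a rotation vector about the tool's x, y, z as a fraction of full scale, a list of three; "translation": the shift along the tool's x, y, z as a fraction of full scale, a list of three; "fingers": the closure, from -1 (fully open) to 1 (shut), so that 0 is half open. A call has exactly 5 rows; each row is the pose to reach, as a shift and turn from the pose measured when the call began, along the tool's axes at that moment, turning the shorter way round; what a row does not reach only later rows make up. Full scale, the value 1, is 200 mm for a shift and pi rad for a turn. A row lasts 1/10 s, in which the tool goes at most 50 mm and 8.59 degrees, less where a joint would pass 70% of its speed; a pose out of reach is approached as far as the arm can. A call with a number of a shift or a turn outside -1 to 1 is refused whole. A call with a gripper value outside its range is refused whole. The fingers move at their own pace and stop on an object; "grip_force" is the grip in N (left out, the last holds). Time passes only in rows, so rows that repeat a pose let the fingers close, or fill a call up. It gives the time, the measured TCP pose, the force and the opening at its end, in the units of the state.
- manip.read_state(): the state, without advancing time (a new reading comes with each control period).
- manip.grab_frame(name): name is "scene" or "top" or "wrist"; returns a dict with "frame" (480x640x3 uint8, blue, green, red), "range_z" (480x640 float32, m along the optical axis (not along the pixel's ray), 0 where there is no reading), "vertical_fov" (degrees; the focal length in pixels is half the picture's height over the tangent of half this angle, whatever the lens; pixels are square), "cx", "cy" (the principal point, pixels), "view" (4x4, takes a point from world to camera coordinates). Camera axes: x right, y up, looking along -z (the intrinsics and any distortion apply to the point x, -y, -z); pixel columns grow to the right and rows downward; lengths in m; the calibration is good to about 2 mm. The wrist camera is an equidistant fisheye: a pixel r from the principal point sees the ray r / f radians off the axis. A picture is of the moment at which its call begins.
- manip.close_job(): hands the job in, once; it reports no verdict.
Trained networks look in the newest picture that a camera, given by its name, has taken for a name from the list of things; names that differ only in an ending like _2 or _b are one class to them, and where a whole thing is asked for, a point or a joint stands for the part that bears it (a point fixed in the world has none). Each returns a list of dicts, best first, with "conf" (0 to 1); they miss things now and then, are a little off and sometimes report something else, mostly with a low value. They report only what shows in the picture. A call takes as long as a camera call. They do not tell look-alikes from the thing itself.
- manip.look_for(camera, target): "at" ([x, y, z] in m, in world coordinates, good to about 4 mm: the middle of the surface that is visible of it).
The state is a dict: "t": time; "qpos": joint angles; "joint_vel": joint speeds; "effort": joint torques, N m; "position": TCP position; "orientation": TCP orientation; "wrist_force": force on the tool from outside, world axes, zero at the start; "moment": the same for the moment, N m; "width": finger opening in m.
Only numpy, scipy, OpenCV 4.12 (cv2) and the standard library are available. Lean on these libraries where they do the work, as an engineer would, in place of code of your own. Each camera call takes 0.05 s, during which the arm holds its last target. There are 200 camera calls.

TASK

The ball bearing lying on the feed shelf on top of the scrap box is a reject. Push the box's counterweighted flap well open (about half-way down or more) with the fingertips, then, before its damper lets it swing shut again, slide the bearing along the shelf and over the hinge so that it goes down the flap into the box, draw back and let the flap close fully by itself. Only push, never lift the bearing, and leave the brass fitting standing where it is on the shelf and the things round the box alone.

Things in the scene. Friction and masses are not known exactly. Their poses are not given: they have to be found in the camera images.
- scrap_box: Grey sheet-metal scrap box, 295 x 140 mm, fixed. Origin: on the worktop under the middle of the flap's hinge line; x = the way parts are slid, y = along the hinge, z up. On top, front to back: steel feed shelf, x -130 to -2 mm, 120 mm high, open at its front end; flap, x 2 to 91 mm; fixed clear window, x 94 to 161 mm. Side walls (inner faces y = +-66 mm) stand 12 mm above the shelf
- hinge_mid (a point): Middle of the line where the shelf ends and the flap begins, at shelf height; the hinge axis lies 3.5 mm below it. The open flap is a ramp down and away from here
- flap (a joint): Flap angle, rad: 0 = shut, level with the shelf; grows as the far edge is pushed down; stop at 1.1. A counterweight closes it (0.035-0.06 N m) against an oil damper (0.65 N m s/rad): pressed 65 mm from the hinge at 50 mm/s it resists with about 9 N. Let go at 1 rad it falls to 0.4 in about 7 s and shuts 6 to 7 s later. Shut, it carries the bearing; above about 0.35 the bearing slides down it
- flap_edge (a point): Middle of the flap's far, free edge, on its top face, 90 mm from the hinge. The flap is a slippery steel plate, 124 mm wide, with a small black ribbed push pad (26 x 22 mm, 1 mm thick) on its centre line, 65 mm from the hinge
- scrap_space (a point): Middle of the scrap space's floor, 10 mm above the worktop; the space lies under flap and window, box x -10 to 161 mm, y -66 to 66 mm
- weight (a point): Centre of the round counterweight, 34 mm across, 21 mm thick, on a crank outside the box's left wall; it swings up to at most 40 mm above shelf level as the flap opens
- bearing_centre (a point): Centre (half-way up) of the loose ball bearing, 35 mm across, 11 mm thick, about 35 g, steel with a black seal ring, lying flat on the feed shelf beside the brass fitting, on one side of the shelf or the other
- fitting_centre (a point): Centre (half-way up) of the loose brass hose fitting, 12 mm across, 23 mm tall, 12 g, standing upright on the feed shelf 60 to 85 mm to one side of the bearing; stays where it is
- gauge_block: Loose steel gauge block, 19 x 36 x 30 mm, on the worktop beside the box's right wall; origin at the centre of its underside; bystander
- contact_disc: Loose brass contact disc with small posts, 23 mm across, 13 mm tall, on the worktop beside the box's left wall, towards the front; origin at the centre of its underside; bystander
Mind the look-alikes: they are no part of the job. What is shaped like the part that bears bearing_centre but pink is not meant.

How it is judged:
On the way, in this order (a step that is already met when the one before it is completed fails the run):
1. the flap is pushed well open (past 0.7 rad) while the bearing still lies on the shelf (value of joint flap above 0.7 rad and x of bearing_centre in the frame of scrap_box below -0.015 m and z of bearing_centre in the frame of scrap_box above 0.115 m).
2. the bearing goes down the open flap into the box (z of bearing_centre in the frame of scrap_box below 0.08 m and x of bearing_centre in the frame of scrap_box above -0.01 m and value of joint flap above 0.1 rad).
At the end, for the whole second after the job is handed in: The bearing lies at rest inside the scrap box (centre less than 60 mm above the worktop, within the scrap space), the flap has closed (less than 0.05 rad), and the brass fitting still stands upright on the shelf within 15 mm of where it was (z of bearing_centre in the frame of scrap_box below 0.06 m and x of bearing_centre in the frame of scrap_box between -0.01 and 0.161 m and y of bearing_centre in the frame of scrap_box between -0.066 and 0.066 m and linear speed of bearing below 0.02 m/s and value of joint flap below 0.05 rad and distance of fitting_centre from where it was at the start of the episode below 0.015 m and angle between brass_fitting's own z axis and vertical below 0.2 rad); the robot touches nothing.
It fails at once if the bearing is lifted off the shelf (more than 15 mm) (z of bearing_centre in the frame of scrap_box above 0.1405 m).
It fails at once if the brass fitting is shifted by more than 15 mm or tipped (distance of fitting_centre from where it was at the start of the episode above 0.015 m or angle between brass_fitting's own z axis and vertical above 0.3 rad).
It fails at once if a bystander on the worktop is shifted by more than 20 mm (distance of any of gauge_block, contact_disc from where it was at the start of the episode above 0.02 m).
It also fails if it takes over 58 s, if anything falls off the work surface, if the arm or the gripper's body presses on something with over 40 N, if the wrist force passes 120 N, or if a joint passes its speed limit or range.

## Working session

There is one attempt and no reset: what is moved stays moved. The work goes in short steps, Python scripts to look and compute and a tool call to move; the robot and the scene stay as the last step left them, time stands still between calls to the robot, and variables do not carry over. Pictures are saved under pics/ and viewed, about 8 in all and at most 12, crops included, and the job is handed in when it is done.

Besides the shell and the picture viewer there is one more tool, called after "Emit:" as name(argument=value, ...), one argument or row to a line, values as JSON. send_rows: Moves the arm, as the interface text tells. Its arguments: {"type":"object","properties":{"motion":{"type":"array","items":{"type":"object","properties":{"dr":{"type":"array","items":{"type":"number","minimum":-1,"maximum":1}},"translation":{"type":"array","items":{"type":"number","minimum":-1,"maximum":1}},"fingers":{"type":"number"}}}},"grip_force":{"type":"number"}},"required":["motion"]}

```bash
mkdir -p pics
cat > h.py <<'E'
import numpy as np, cv2
from workcell import manip
from scipy.spatial.transform import Rotation as R
def rot(q): return R.from_quat([q[1],q[2],q[3],q[0]])
def project(f,p):
    c=f["view"]@np.append(p,1); fl=240/np.tan(np.radians(f["vertical_fov"])/2)
    return f["cx"]+fl*c[0]/-c[2], f["cy"]-fl*c[1]/-c[2]
def unproj(f,u,v,z=None,d=None):
    fl=240/np.tan(np.radians(f["vertical_fov"])/2)
    V=np.linalg.inv(f["view"]); r=V[:3,:3]@np.array([(u-f["cx"])/fl,-(v-f["cy"])/fl,-1]); o=V[:3,3]
    if d is None: d=(z-o[2])/r[2]
    return o+d*r
E
python3 - <<'E'
from h import *
s=manip.read_state(); print(s)
for n in ("scene","top"):
    f=manip.grab_frame(n); cv2.imwrite(f"pics/{n}0.png",f["frame"]); np.save(f"pics/{n}0.npy",f,allow_pickle=True)
    print(n,f["vertical_fov"],f["cx"],f["cy"],np.linalg.inv(f["view"]).round(3).tolist())
    for t in ("scrap_box","bearing_centre","fitting_centre","flap","hinge_mid","flap_edge","weight","gauge_block","contact_disc"):
        r=manip.look_for(n,t)
        print(t,[(np.round(x["at"],3).tolist(),round(x["conf"],2),np.round(project(f,x["at"])).tolist()) for x in r[:4]])
E
```

```text
{'t': 0.0, 'qpos': array([ 9.30905428e-01,  1.59044797e-01,  1.59825563e+00,  4.01893579e-05,
        1.38620645e+00, -2.10104877e-01]), 'joint_vel': array([-2.99652655e-04, -1.37215611e-03, -5.99051785e-04, -7.94238687e-05,
        1.64126279e-03,  1.35228407e-03]), 'effort': array([ 1.18123651e-03, -3.95985925e+01, -3.31434059e+01, -3.70470332e-06,
        8.20133253e-03,  1.57610607e-06]), 'position': array([0.23923728, 0.52221471, 0.23830756]), 'orientation': array([ 0.69055012,  0.15017718,  0.69113367, -0.15139881]), 'wrist_force': array([-0.526618  , -0.01876982, -0.78752666]), 'moment': array([ 0.01451923,  0.02996593, -0.04402275]), 'width': 0.08552401471737126}
scene 48.64107523173862 320.52133810786404 241.6482909724374 [[0.669, 0.503, -0.547, 0.1], [-0.743, 0.436, -0.509, -0.59], [-0.018, 0.746, 0.665, 0.666], [0.0, 0.0, 0.0, 1.0]]
scrap_box [([0.562, -0.196, 0.123], 0.75, [338.0, 243.0])]
bearing_centre [([0.473, -0.291, 0.009], 0.81, [347.0, 357.0]), ([0.497, -0.199, 0.131], 0.72, [310.0, 262.0]), ([0.387, -0.234, 0.01], 0.61, [279.0, 372.0]), ([0.406, -0.303, 0.011], 0
[... 536 characters left out ...]
6, -0.028, -0.187], [-0.027, 0.137, 0.99, 1.007], [0.0, 0.0, 0.0, 1.0]]
scrap_box [([0.591, -0.16, 0.126], 0.87, [335.0, 212.0])]
bearing_centre [([0.499, -0.201, 0.128], 0.87, [359.0, 268.0]), ([0.388, -0.24, 0.011], 0.79, [379.0, 334.0]), ([0.474, -0.292, 0.014], 0.76, [408.0, 287.0]), ([0.413, -0.304, 0.011], 0.68, [414.0, 321.0])]
fitting_centre [([0.503, -0.136, 0.134], 0.5, [319.0, 265.0])]
flap [([0.62, -0.164, 0.118], 0.38, [338.0, 196.0])]
hinge_mid [([0.59, -0.169, 0.122], 0.78, [340.0, 213.0])]
flap_edge [([0.621, -0.158, 0.118], 0.7, [334.0, 196.0])]
weight [([0.621, -0.166, 0.118], 0.87, [338.0, 196.0])]
gauge_block [([0.549, -0.28, 0.026], 0.67, [402.0, 245.0])]
contact_disc []
```

View both.

Run:
```python
import cv2
a=cv2.imread('pics/top0.png')[110:370,210:470]; cv2.imwrite('pics/topc.png',cv2.resize(a,(600,600),interpolation=3)[:, :])
```

```text
(no output)
```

View pics/scene0.png

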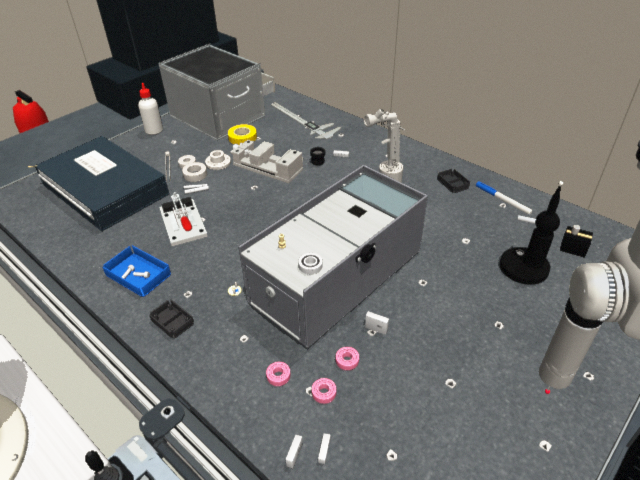

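View pics/topc.png

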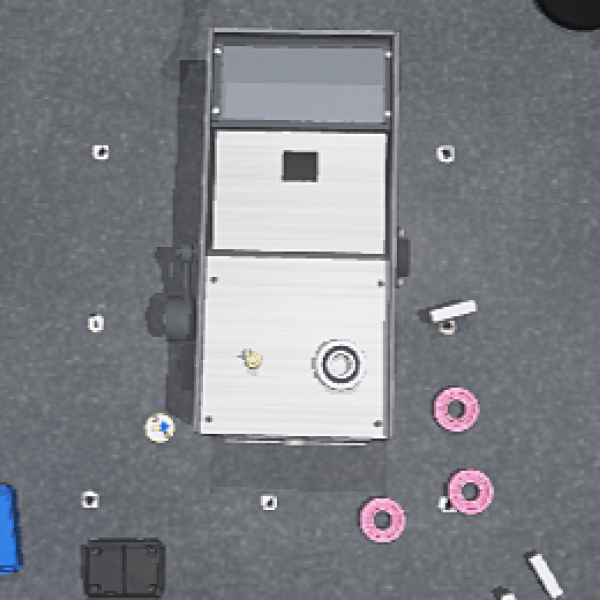

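Candidates for the bearing: the steel ring with a black seal on the shelf (scene 310,262; top crop 340,365), and three pink rings on the worktop (scene 347,358; 278,373; 323,390). The steel one matches, and the close crop confirms it. The fitting is on its left (top crop 252,359). The push pad is at crop (300,166).

Run:
```python
from h import *
f=np.load('pics/top0.npy',allow_pickle=True).item(); g=np.load('pics/scene0.npy',allow_pickle=True).item()
S=600/260
P={}
for n,c in dict(hl=(212,253.5),hr=(387,257.5),fl=(215,131),fr=(386,134),pad=(300,166),bear=(339,365),bb=(339,381),fit=(252,359),shelf=(290,310),floorL=(140,250)).items():
    u,v=c[0]/S+210,c[1]/S+110
    d=f["range_z"][int(v),int(u)]
    P[n]=unproj(f,u,v,z=.12)[:2]; print(n,(u,v),'depth pt',unproj(f,u,v,d=d).round(4),'z=.12',P[n].round(4))
# scene view depth on shelf/bearing/pad
for n,(u,v) in dict(shelf=(296,238),bear=(304,266),pad=(357,211)).items(): print(n,unproj(g,u,v,d=g["range_z"][v,u]).round(4))
# pads/dark pad centroid & shelf: plane heights via depth stats
for nm,fr in (('top',f),('scene',g)):
    vv,uu=np.mgrid[0:480,0:640]; z=fr["range_z"]; fl=240/np.tan(np.radians(fr["vertical_fov"])/2)
    C=np.stack([(uu-fr["cx"])/fl*z,-(vv-fr["cy"])/fl*z,-z,np.ones_like(z)],-1)@np.linalg.inv(fr["view"]).T
    C=C[...,:3]; m=(z>0)&(C[...,2]>.108)&(C[...,2]<.124)&(C[...,0]>.44)&(C[...,0]<.75)&(C[...,1]>-.26)&(C[...,1]<-.07)
    b=fr["frame"].max(-1)
    w=m&(b>150); print(nm,'shelf z med',np.median(C[w][:,2]),cv2.minAreaRect(C[w][:,:2].astype(np.float32)*1000))
    d=m&(b<60)&(C[...,0]>.59)&(C[...,0]<.66)&(abs(C[...,1]+.165)<.03); print('pad',C[d].mean(0) if d.any() else 0, d.sum())
    bm=(z>0)&(C[...,2]>.126)&(C[...,2]<.136)&(np.hypot(C[...,0]-.499,C[...,1]+.2)<.03); print('bearing top',C[bm].mean(0),np.ptp(C[bm],0),bm.sum())
    bm=(z>0)&(C[...,2]>.128)&(C[...,2]<.15)&(np.hypot(C[...,0]-.503,C[...,1]+.137)<.02); print('fit',C[bm].mean(0),bm.sum())
h=(P['hl']+P['hr'])/2; d=P['hl']-P['hr']; print('hinge mid',h,'yaw y axis',np.degrees(np.arctan2(-d[0],d[1])),np.linalg.norm(d))
e=(P['fl']+P['fr'])/2-h; print('x axis yaw',np.degrees(np.arctan2(e[1],e[0])),np.linalg.norm(e))
s=manip.read_state(); print(rot(s['orientation']).as_matrix().round(3),s['position'])
```

```text
hl (301.8666666666667, 219.85000000000002) depth pt [ 0.5791 -0.1055  0.1208] z=.12 [ 0.5793 -0.1054]
hr (377.70000000000005, 221.58333333333334) depth pt [ 0.577  -0.2315  0.1202] z=.12 [ 0.5771 -0.2315]
fl (303.1666666666667, 166.76666666666668) depth pt [ 0.6779 -0.1033  0.0917] z=.12 [ 0.6702 -0.1059]
fr (377.26666666666665, 168.06666666666666) depth pt [ 0.6677 -0.2307  0.1222] z=.12 [ 0.6683 -0.2308]
pad (340.0, 181.93333333333334) depth pt [ 0.6437 -0.1684  0.1221] z=.12 [ 0.6442 -0.1684]
bear (356.9, 268.1666666666667) depth pt [ 0.4994 -0.1974  0.1195] z=.12 [ 0.4994 -0.1974]
bb (356.9, 275.1) depth pt [ 0.4875 -0.1974  0.1279] z=.12 [ 0.488  -0.1975]
fit (319.2, 265.5666666666667) depth pt [ 0.5019 -0.1363  0.1347] z=.12 [ 0.5032 -0.1354]
shelf (335.6666666666667, 244.33333333333334) depth pt [ 0.5385 -0.1622  0.1201] z=.12 [ 0.5386 -0.1621]
floorL (270.6666666666667, 218.33333333333334) depth pt [ 6.022e-01 -3.510e-02 -2.000e-04] z=.12 [ 0.5815 -0.0531]
shelf [ 0.5293 -0.1384  0.121 ]
bear [ 0.4856 -0.1973  0.1302]
pad [ 0.644  -0.1674  0.1207]
top shelf z med 0.1200025230
[... 151 characters left out ...]
24
bearing top [ 0.49945679 -0.19843967  0.13069193] [0.03435212 0.03411036 0.00837144] 306
fit [ 0.50231082 -0.13642057  0.13648093] 37
scene shelf z med 0.12080331915159281 ((590.5055541992188, -170.1824951171875), (143.67779541015625, 285.9580993652344), 89.13089752197266)
pad [ 0.64306948 -0.16773968  0.12185554] 98
bearing top [ 0.49721932 -0.19867045  0.13065515] [0.03625271 0.03605526 0.00847798] 350
fit [ 0.50086167 -0.1360326   0.13624242] 59
hinge mid [ 0.57817251 -0.16845579] yaw y axis -1.000581983220628 0.12615146130399665
x axis yaw 0.05949092794441016 0.09108319351149818
[[-0.     0.417  0.909]
 [ 0.     0.909 -0.417]
 [-1.     0.    -0.   ]] [0.23958982 0.52269505 0.23930329]
```

Emit:
send_rows(
  motion=[
    {"translation": [0,-0.95,0.86],"dr": [0,0,0],"fingers": 0.53},
    {"translation": [0,-0.95,0.86],"dr": [0,0,0],"fingers": 0.53},
    {"translation": [0,-0.95,0.86],"dr": [0,0,0],"fingers": 0.53},
    {"translation": [0,-0.95,0.86],"dr": [0,0,0],"fingers": 0.53},
    {"translation": [0,-0.95,0.86],"dr": [0,0,0],"fingers": 0.53},
  ],
  grip_force=40,
)

```text
t: 1.5
position: [0.3151, 0.2826, 0.2394]
orientation: [0.691, 0.151, 0.691, -0.15]
wrist_force: [1.9, -0.0, 0.7]
width: 0.0202
```

Emit:
send_rows(
  motion=[
    {"translation": [0,-0.95,0.86],"dr": [0,0,0],"fingers": 0.53},
    {"translation": [0,-0.95,0.86],"dr": [0,0,0],"fingers": 0.53},
    {"translation": [0,-0.95,0.86],"dr": [0,0,0],"fingers": 0.53},
    {"translation": [0,-0.95,0.86],"dr": [0,0,0],"fingers": 0.53},
    {"translation": [0,-0.95,0.86],"dr": [0,0,0],"fingers": 0.53},
  ],
)

```text
t: 2.0
position: [0.3903, 0.0438, 0.2398]
orientation: [0.692, 0.151, 0.69, -0.15]
wrist_force: [-0.1, 0.9, -0.7]
width: 0.0201
```

```bash
cat >> h.py <<'E'
H=np.array([.578,-.1685,.12]); YAW=np.radians(-1)
B=R.from_euler('z',YAW).as_matrix()
def goto(bx,by,bz,roll=0):
    "box frame mm, z above shelf of TCP -> row numbers"
    s=manip.read_state(); T=rot(s['orientation']); p=H+B@np.array([bx,by,bz])/1000
    # wanted: tool x=-z, y=box y, z=box x
    W=R.from_matrix(B@np.array([[0,0,1],[0,1,0],[-1,0,0]]))
    print('tr',(T.inv().apply(p-s['position'])/.2).round(4).tolist(),'dr',((T.inv()*W).as_rotvec()/np.pi).round(4).tolist())
def where():
    s=manip.read_state(); q=B.T@(s['position']-H)*1000
    print('t',s['t'].__round__(2),'box',q.round(1),'F',s['wrist_force'].round(1),'w',round(s['width'],4))
E
python3 -c "
from h import *
where(); goto(-114,-31,80)"
```

```text
t 2.0 box [-191.3  209.   119.8] F [-0.1  0.9 -0.7] w 0.0201
tr [0.2, -0.9454, 0.8341] dr [-0.131, 0.0008, -0.0002]
```

Emit:
send_rows(
  motion=[
    {"translation": [0.2,-0.945,0.834],"dr": [-0.131,0,0],"fingers": 0.53},
    {"translation": [0.2,-0.945,0.834],"dr": [-0.131,0,0],"fingers": 0.53},
    {"translation": [0.2,-0.945,0.834],"dr": [-0.131,0,0],"fingers": 0.53},
    {"translation": [0.2,-0.945,0.834],"dr": [-0.131,0,0],"fingers": 0.53},
    {"translation": [0.2,-0.945,0.834],"dr": [-0.131,0,0],"fingers": 0.53},
  ],
)

```text
t: 2.5
position: [0.4565, -0.1747, 0.204]
orientation: [0.708, 0.006, 0.706, -0.006]
wrist_force: [0.7, 0.1, 1.3]
width: 0.0201
```

Run:
```python
from h import *
where(); goto(-114,-31,24)
f=manip.grab_frame("wrist"); cv2.imwrite("pics/w1.png",f["frame"]);where()
```

```text
t 2.5 box [-121.4   -8.3   84. ] F [0.7 0.1 1.3] w 0.0201
tr [0.3002, -0.1136, 0.0361] dr [0.0, 0.0011, 0.0001]
t 2.55 box [-120.6  -14.5   82.4] F [-3.9 -6.   0.4] w 0.0203
```

View pics/w1.png

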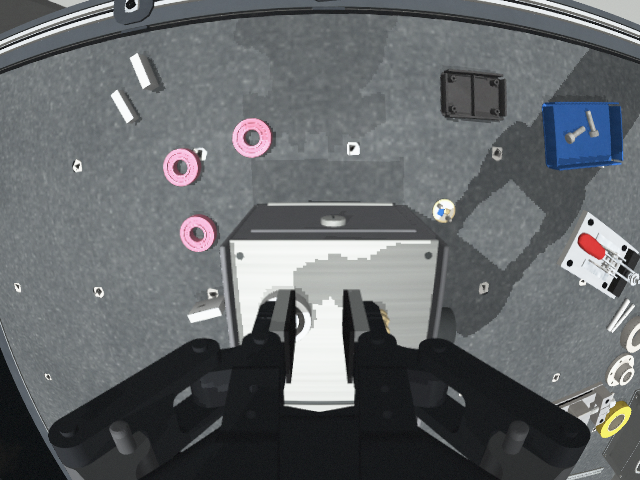

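```bash
python3 -c "
from h import *
where(); goto(-115,-31,20)"
```

```text
t 2.55 box [-120.6  -14.5   82.4] F [-3.9 -6.   0.4] w 0.0203
tr [0.3126, -0.081, 0.0275] dr [-0.0014, 0.0008, 0.0013]
```

Emit:
send_rows(
  motion=[
    {"translation": [0,-0.081,0.028],"dr": [0,0,0],"fingers": 0.53},
    {"translation": [0.15,-0.081,0.028],"dr": [0,0,0],"fingers": 0.53},
    {"translation": [0.312,-0.081,0.028],"dr": [0,0,0],"fingers": 0.53},
    {"translation": [0.312,-0.081,0.028],"dr": [0,0,0],"fingers": 0.53},
    {"translation": [0.312,-0.081,0.028],"dr": [0,0,0],"fingers": 0.53},
  ],
)

```text
t: 3.05
position: [0.4624, -0.1973, 0.1404]
orientation: [0.708, 0.006, 0.706, -0.009]
wrist_force: [-0.1, 0.0, 0.5]
width: 0.02
```

Emit:
send_rows(
  motion=[
    {"translation": [0.01,0,0],"dr": [0,0,0],"fingers": 0.53},
    {"translation": [0.02,0,0],"dr": [0,0,0],"fingers": 0.53},
    {"translation": [0.03,0,0],"dr": [0,0,0],"fingers": 0.53},
    {"translation": [0.04,0,0],"dr": [0,0,0],"fingers": 0.53},
    {"translation": [0.045,0,0],"dr": [0,0,0],"fingers": 0.53},
  ],
)

```text
t: 3.55
position: [0.4624, -0.1973, 0.1314]
orientation: [0.708, 0.006, 0.706, -0.009]
wrist_force: [-0.1, -0.8, -0.6]
width: 0.0202
```

Run:
```python
from h import *
where(); goto(-115,-31,10)
f=manip.grab_frame("top"); a=f["frame"][190:330,270:430]; cv2.imwrite("pics/t2.png",cv2.resize(a,(640,560),interpolation=3));
f=manip.grab_frame("scene"); a=f["frame"][190:310,230:390]; cv2.imwrite("pics/s2.png",cv2.resize(a,(640,480),interpolation=3));where()
```

```text
t 3.55 box [-115.   -30.8   11.4] F [-0.1 -0.8 -0.6] w 0.0202
tr [0.0069, -0.0009, 0.0001] dr [-0.0013, 0.0006, 0.0011]
t 3.65 box [-115.1  -30.7   11.2] F [0.3 0.3 0.9] w 0.0199
```

View pics/s2.png

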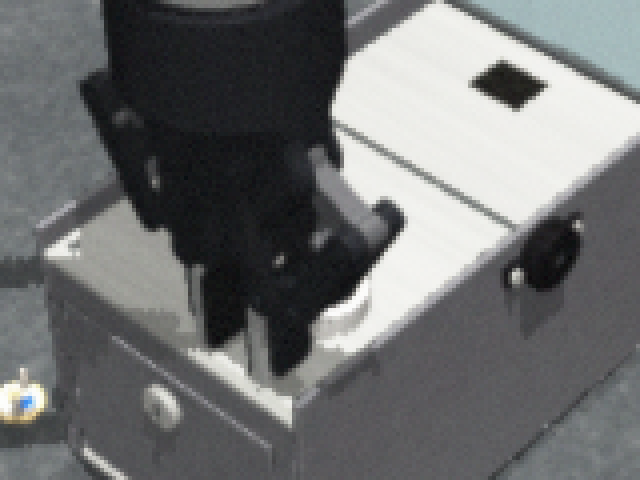

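The fork stands behind the bearing (about 335,310 in the crop) with no contact yet. I'll probe for shelf height.

Emit:
send_rows(
  motion=[
    {"translation": [0.005,0,0],"dr": [0,0,0],"fingers": 0.53},
    {"translation": [0.01,0,0],"dr": [0,0,0],"fingers": 0.53},
    {"translation": [0.015,0,0],"dr": [0,0,0],"fingers": 0.53},
    {"translation": [0.015,0,0],"dr": [0,0,0],"fingers": 0.53},
    {"translation": [0.015,0,0],"dr": [0,0,0],"fingers": 0.53},
  ],
)

```text
t: 4.15
position: [0.4624, -0.1973, 0.1282]
orientation: [0.708, 0.006, 0.707, -0.009]
wrist_force: [0.6, -0.8, -0.3]
width: 0.0202
```

Emit:
send_rows(
  motion=[
    {"translation": [-0.24,0,0],"dr": [0,0,0],"fingers": 0.53},
    {"translation": [-0.3,0,0.1],"dr": [0,0,0],"fingers": 1},
    {"translation": [-0.3,0.155,0.92],"dr": [0,0,0],"fingers": 1},
    {"translation": [-0.3,0.155,0.92],"dr": [0,0,0],"fingers": 1},
    {"translation": [-0.3,0.155,0.92],"dr": [0,0,0],"fingers": 1},
  ],
)

```text
t: 4.65
position: [0.632, -0.1725, 0.1886]
orientation: [0.708, 0.006, 0.706, -0.009]
wrist_force: [-0.0, -0.7, 0.9]
width: -0.0002
```

```bash
python3 -c "
from h import *
where(); goto(69,0,12)"
```

```text
t 4.65 box [54.1 -3.1 68.6] F [-0.  -0.7  0.9] w -0.0002
tr [0.2829, 0.0167, 0.0739] dr [-0.0015, 0.0007, 0.0012]
```

Emit:
send_rows(
  motion=[
    {"translation": [0.12,0.016,0.074],"dr": [0,0,0],"fingers": 1},
    {"translation": [0.2,0.016,0.074],"dr": [0,0,0],"fingers": 1},
    {"translation": [0.25,0.016,0.074],"dr": [0,0,0],"fingers": 1},
    {"translation": [0.283,0.016,0.074],"dr": [0,0,0],"fingers": 1},
    {"translation": [0.283,0.016,0.074],"dr": [0,0,0],"fingers": 1},
  ],
)

```text
t: 5.15
position: [0.6456, -0.17, 0.1311]
orientation: [0.707, 0.007, 0.707, -0.009]
wrist_force: [0.1, 0.3, -0.3]
width: 0.0
```

```bash
python3 -c "
from h import *
where();
for a in ((68,-5.5),(64,-19),(56,-31.5),(50,-38),(46,-41.5)): goto(a[0],0,a[1])"
```

```text
t 5.15 box [67.6 -0.3 11.1] F [ 0.1  0.3 -0.3] w 0.0
tr [0.0829, 0.002, 0.0021] dr [-0.0018, 0.0, 0.0009]
tr [0.1504, 0.0021, -0.0179] dr [-0.0018, 0.0, 0.0009]
tr [0.2129, 0.002, -0.0579] dr [-0.0018, 0.0, 0.0009]
tr [0.2454, 0.0019, -0.0879] dr [-0.0018, 0.0, 0.0009]
tr [0.2629, 0.0019, -0.1079] dr [-0.0018, 0.0, 0.0009]
```

Emit:
send_rows(
  motion=[
    {"translation": [0.03,0.002,0.005],"dr": [0,0,0],"fingers": 1},
    {"translation": [0.06,0.002,0.004],"dr": [0,0,0],"fingers": 1},
    {"translation": [0.09,0.002,0.0],"dr": [0,0,0],"fingers": 1},
    {"translation": [0.12,0.002,-0.008],"dr": [0,0,0],"fingers": 1},
    {"translation": [0.15,0.002,-0.018],"dr": [0,0,0],"fingers": 1},
  ],
)

```text
t: 5.65
position: [0.6442, -0.1706, 0.1053]
orientation: [0.709, 0.006, 0.705, -0.01]
wrist_force: [-0.5, 1.5, 12.0]
width: -0.0
```

```bash
python3 -c "
from h import *
where();
for a in ((56,-31.5),(50,-38),(46,-41.5)): goto(a[0],0,a[1])"
```

```text
t 5.65 box [ 66.3  -1.  -14.7] F [-0.5  1.5 12. ] w -0.0
tr [0.0834, 0.005, -0.0519] dr [-0.0019, 0.0022, 0.0017]
tr [0.1157, 0.005, -0.0822] dr [-0.0019, 0.0022, 0.0017]
tr [0.1331, 0.0049, -0.1023] dr [-0.0019, 0.0022, 0.0017]
```

Emit:
send_rows(
  motion=[
    {"translation": [0.03,0.003,-0.015],"dr": [0,0.002,0],"fingers": 1},
    {"translation": [0.06,0.005,-0.033],"dr": [0,0.002,0],"fingers": 1},
    {"translation": [0.083,0.005,-0.052],"dr": [0,0.002,0],"fingers": 1},
    {"translation": [0.1,0.005,-0.067],"dr": [0,0.002,0],"fingers": 1},
    {"translation": [0.116,0.005,-0.082],"dr": [0,0.002,0],"fingers": 1},
  ],
)

```text
t: 6.15
position: [0.6328, -0.1706, 0.0862]
orientation: [0.712, 0.005, 0.702, -0.012]
wrist_force: [8.9, 1.0, 4.8]
width: -0.0005
```

Run:
```python
from h import *
where(); goto(46,0,-41.5)
f=manip.grab_frame("scene"); a=f["frame"][150:310,230:440]; cv2.imwrite("pics/s3.png",cv2.resize(a,(740,564),interpolation=3))
np.save("pics/s3.npy",f,allow_pickle=True)
```

```text
t 6.15 box [ 54.8  -1.2 -33.8] F [8.9 1.  4.8] w -0.0005
tr [0.0381, 0.0058, -0.0448] dr [-0.0022, 0.0044, 0.0027]
```

View pics/s3.png

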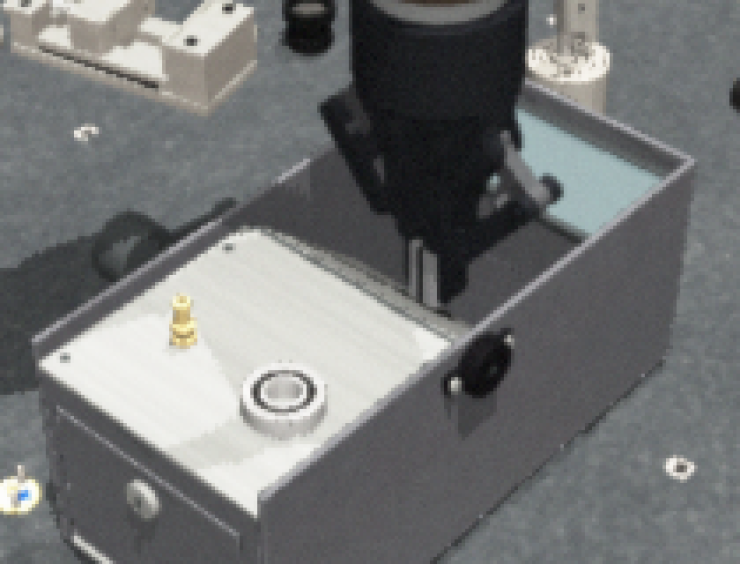

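The flap is far open, with the bearing and fitting untouched on the shelf. One more small push and a check of the force direction.

Emit:
send_rows(
  motion=[
    {"translation": [0.01,0.005,-0.005],"dr": [0,0.004,0],"fingers": 1},
    {"translation": [0.02,0.005,-0.01],"dr": [0,0.004,0],"fingers": 1},
    {"translation": [0.03,0.005,-0.015],"dr": [0,0.004,0],"fingers": 1},
    {"translation": [0.035,0.005,-0.018],"dr": [0,0.004,0],"fingers": 1},
    {"translation": [0.035,0.005,-0.018],"dr": [0,0.004,0],"fingers": 1},
  ],
)

```text
t: 6.7
position: [0.6283, -0.1699, 0.0785]
orientation: [0.707, 0.005, 0.707, -0.012]
wrist_force: [0.9, -1.1, 1.9]
width: -0.0001
```

Run:
```python
from h import *
where(); goto(-40,-15,60); goto(-116,-31,55);goto(-116,-31,9)
```

```text
t 6.7 box [ 50.3  -0.5 -41.5] F [ 0.9 -1.1  1.9] w -0.0001
tr [-0.5065, -0.0799, -0.4513] dr [-0.0022, -0.0002, 0.0028]
tr [-0.4806, -0.1623, -0.8308] dr [-0.0022, -0.0002, 0.0028]
tr [-0.2506, -0.1602, -0.8307] dr [-0.0022, -0.0002, 0.0028]
```

Emit:
send_rows(
  motion=[
    {"translation": [-0.25,0,0.01],"dr": [0,0,0],"fingers": 1},
    {"translation": [-0.48,0,0],"dr": [0,0,0],"fingers": 1},
    {"translation": [-0.48,-0.16,-0.83],"dr": [0,0,0],"fingers": 0.53},
    {"translation": [-0.48,-0.16,-0.83],"dr": [0,0,0],"fingers": 0.53},
    {"translation": [-0.48,-0.16,-0.83],"dr": [0,0,0],"fingers": 0.53},
  ],
)

```text
t: 7.2
position: [0.4779, -0.1933, 0.1739]
orientation: [0.706, 0.006, 0.708, -0.011]
wrist_force: [0.1, -1.1, 0.2]
width: 0.0199
```

Run:
```python
from h import *
where(); goto(-116,-31.5,55);goto(-116,-31.5,9)
```

```text
t 7.2 box [-99.6 -26.6  53.9] F [ 0.1 -1.1  0.2] w 0.0199
tr [-0.005, -0.0251, -0.0817] dr [-0.0019, -0.0009, 0.0025]
tr [0.225, -0.0233, -0.081] dr [-0.0019, -0.0009, 0.0025]
```

Emit:
send_rows(
  motion=[
    {"translation": [-0.005,-0.025,-0.082],"dr": [0,0,0],"fingers": 0.53},
    {"translation": [0.07,-0.024,-0.082],"dr": [-0.002,0,0.002],"fingers": 0.53},
    {"translation": [0.16,-0.023,-0.081],"dr": [-0.002,0,0.002],"fingers": 0.53},
    {"translation": [0.225,-0.023,-0.081],"dr": [-0.002,0,0.002],"fingers": 0.53},
    {"translation": [0.225,-0.023,-0.081],"dr": [-0.002,0,0.002],"fingers": 0.53},
  ],
)

```text
t: 7.7
position: [0.4616, -0.1975, 0.1284]
orientation: [0.706, 0.006, 0.709, -0.006]
wrist_force: [-0.6, 0.2, -0.3]
width: 0.0201
```

Run:
```python
from h import *
where(); goto(-16,-31.5,9);goto(-10,-31.5,9)
```

```text
t 7.7 box [-115.9  -31.     8.4] F [-0.6  0.2 -0.3] w 0.0201
tr [-0.0052, -0.0028, 0.4995] dr [0.0003, -0.0014, 0.0001]
tr [-0.0054, -0.0028, 0.5295] dr [0.0003, -0.0014, 0.0001]
```

Emit:
send_rows(
  motion=[
    {"translation": [0,0,0.04],"dr": [0,0,0],"fingers": 0.53},
    {"translation": [-0.002,0,0.08],"dr": [0,0,0],"fingers": 0.53},
    {"translation": [-0.003,0,0.14],"dr": [0,0,0],"fingers": 0.53},
    {"translation": [-0.004,0,0.21],"dr": [0,0,0],"fingers": 0.53},
    {"translation": [-0.004,0,0.28],"dr": [0,0,0],"fingers": 0.53},
  ],
)

```text
t: 8.2
position: [0.5174, -0.1981, 0.1282]
orientation: [0.704, 0.006, 0.71, -0.005]
wrist_force: [-6.7, 0.6, 8.2]
width: 0.0206
```

Run:
```python
from h import *
where(); goto(-10,-31.5,9)
f=manip.grab_frame("scene"); a=f["frame"][150:310,230:440]; cv2.imwrite("pics/s4.png",cv2.resize(a,(740,564),interpolation=3))
```

```text
t 8.2 box [-60.1 -30.6   8.2] F [-6.7  0.6  8.2] w 0.0206
tr [-0.0062, -0.0047, 0.2505] dr [0.0005, -0.0026, -0.0002]
```

View pics/s4.png

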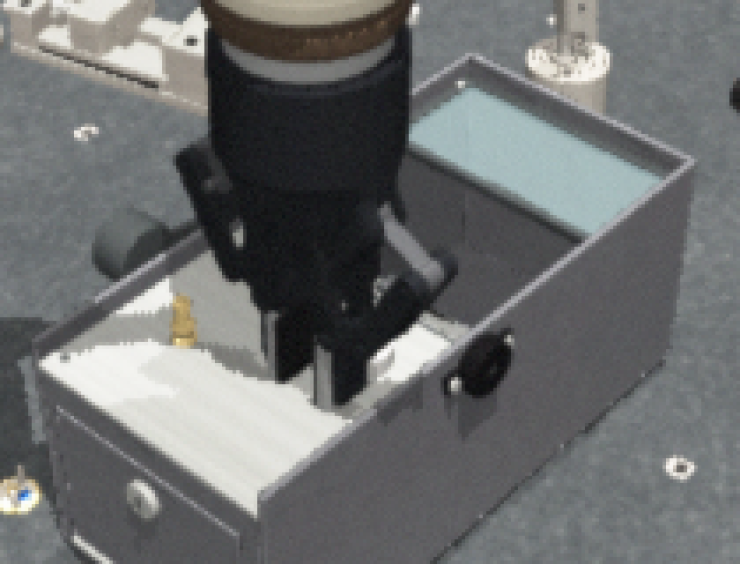

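The bearing is ahead of the fork (385,360), the flap is still wide open, and the fitting stands at (182,320). I'll continue the push.

Emit:
send_rows(
  motion=[
    {"translation": [-0.006,-0.003,0.07],"dr": [0,-0.002,0],"fingers": 0.53},
    {"translation": [-0.008,-0.004,0.13],"dr": [0,-0.002,0],"fingers": 0.53},
    {"translation": [-0.008,-0.004,0.19],"dr": [0,-0.002,0],"fingers": 0.53},
    {"translation": [-0.008,-0.004,0.25],"dr": [0,-0.002,0],"fingers": 0.53},
    {"translation": [-0.008,-0.004,0.27],"dr": [0,-0.002,0],"fingers": 0.53},
  ],
)

```text
t: 8.75
position: [0.5741, -0.1993, 0.1284]
orientation: [0.707, 0.006, 0.707, -0.005]
wrist_force: [0.2, -1.0, -0.3]
width: 0.0201
```

Run:
```python
from h import *
where(); goto(-2,-31.5,9)
f=manip.grab_frame("scene"); a=f["frame"][150:310,230:440]; cv2.imwrite("pics/s5.png",cv2.resize(a,(740,564),interpolation=3))
```

```text
t 8.75 box [ -3.4 -30.9   8.4] F [ 0.2 -1.  -0.3] w 0.0201
tr [-0.0031, -0.003, 0.0069] dr [0.0009, 0.0001, -0.0003]
```

View pics/s5.png

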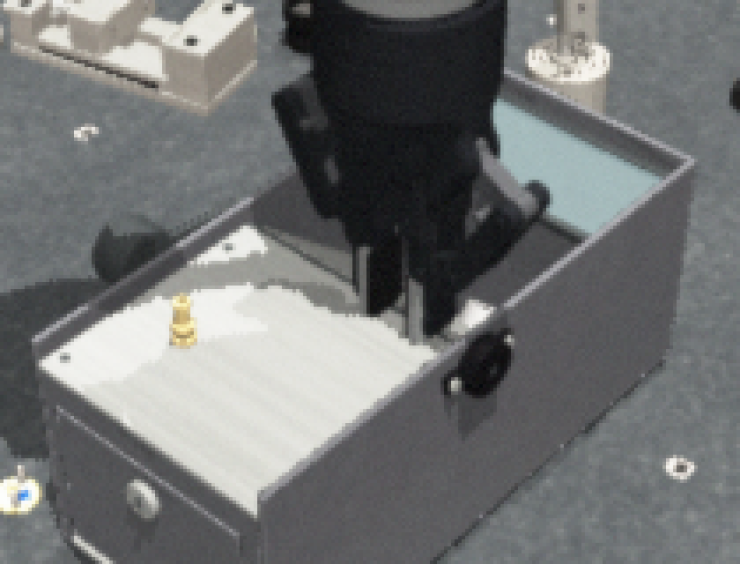

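The bearing is off the shelf, there is no contact force, and the fitting is still standing. I'll draw back up and away.

Emit:
send_rows(
  motion=[
    {"translation": [-0.24,0,0],"dr": [0,0,0],"fingers": 0.53},
    {"translation": [-0.5,0,0],"dr": [0,0,0],"fingers": 0.53},
    {"translation": [-0.7,0,-0.2],"dr": [0,0,0],"fingers": 0.53},
    {"translation": [-0.7,0,-0.6],"dr": [0,0,0],"fingers": 0.53},
    {"translation": [-0.7,0,-0.7],"dr": [0,0,0],"fingers": 0.53},
  ],
)

```text
t: 9.3
position: [0.4387, -0.1976, 0.2692]
orientation: [0.708, 0.005, 0.706, -0.005]
wrist_force: [-0.6, -0.6, 0.1]
width: 0.0203
```

Emit:
send_rows(
  motion=[
    {"translation": [0,0.5,-0.3],"dr": [0,0,0],"fingers": 0.53},
    {"translation": [0,0.9,-0.3],"dr": [0,0,0],"fingers": 0.53},
    {"translation": [0,0.9,-0.3],"dr": [0,0,0],"fingers": 0.53},
    {"translation": [0,0.9,-0.3],"dr": [0,0,0],"fingers": 0.53},
    {"translation": [0,0.9,-0.3],"dr": [0,0,0],"fingers": 0.53},
  ],
)

```text
t: 9.8
position: [0.3797, -0.0129, 0.2684]
orientation: [0.708, 0.003, 0.706, -0.003]
wrist_force: [1.1, -0.0, -0.4]
width: 0.02
```

```bash
cat > chk.py <<'E'
from h import *
import sys
where()
o=[]
for n in ("top","scene"):
    f=manip.grab_frame(n); z=f["range_z"]
    for r in (manip.look_for(n,"bearing_centre"),manip.look_for(n,"fitting_centre")):
        print(n,[(np.round(x["at"],3).tolist(),round(x["conf"],2)) for x in r])
    if n=="top":
        for b in (20,40,60,80):
            u,v=project(f,H+B@np.array([b,45,0])/1000); p=unproj(f,u,v,d=z[int(v),int(u)]); q=B.T@(p-H)*1000
            print('flap at box',q.round(1),'ang',np.arctan2(-q[2],q[0]).round(3))
    a=f["frame"][100:340,200:460]; o.append(cv2.resize(a,(400,370),interpolation=3))
cv2.imwrite(f"pics/{sys.argv[1]}.png",np.hstack(o))
E
python3 chk.py c1
```

```text
t 9.8 box [-201.   152.1  148.4] F [ 1.1 -0.  -0.4] w 0.02
top [([0.474, -0.29, 0.011], 0.79), ([0.387, -0.239, 0.01], 0.71), ([0.411, -0.304, 0.011], 0.5)]
top [([0.504, -0.137, 0.134], 0.58)]
flap at box [ 23.1  46.2 -16.2] ang 0.612
flap at box [ 47.5  47.6 -35.4] ang 0.64
flap at box [ 72.7  49.  -53.7] ang 0.637
flap at box [ 109.1   53.4 -112.8] ang 0.802
scene [([0.408, -0.301, 0.01], 0.96), ([0.387, -0.234, 0.01], 0.89), ([0.471, -0.291, 0.011], 0.77)]
scene [([0.5, -0.136, 0.135], 0.51)]
```

View pics/c1.png

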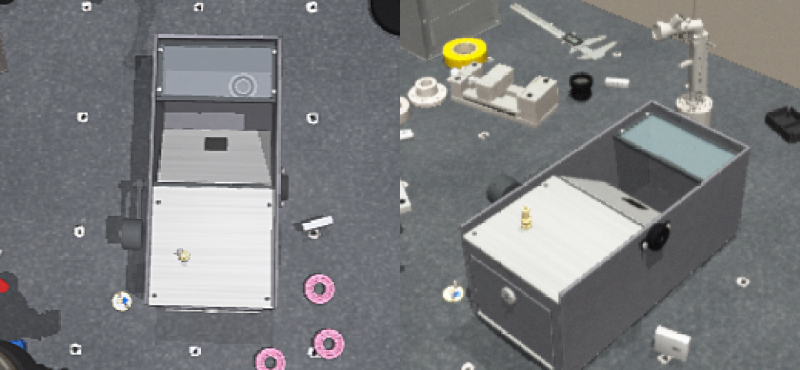

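The bearing shows under the window (top panel 243,86), the fitting is standing, and the flap is at about 0.63 rad and closing. I'll wait.

```bash
python3 - <<'E'
from h import *
for i in range(140): manip.grab_frame("top")
where()
E
python3 chk.py c2
```

```text
t 17.1 box [-199.5  148.3  148.9] F [-0.4  0.3  0.3] w 0.0201
t 17.1 box [-199.5  148.3  148.9] F [-0.4  0.3  0.3] w 0.0201
top [([0.408, -0.302, 0.012], 0.78), ([0.384, -0.237, 0.009], 0.6), ([0.471, -0.294, 0.01], 0.59)]
top [([0.501, -0.136, 0.133], 0.5)]
flap at box [20.4 45.2 -2.1] ang 0.103
flap at box [41.  45.3 -4.6] ang 0.112
flap at box [61.5 45.5 -6.4] ang 0.104
flap at box [82.1 45.6 -8.2] ang 0.099
scene [([0.472, -0.29, 0.011], 0.88), ([0.384, -0.233, 0.012], 0.74)]
scene []
```

Now at 0.10 rad; a few more seconds.

Emit:
send_rows(
  motion=[
    {"translation": [0,0,0],"dr": [0,0,0],"fingers": 0.53},
    {"translation": [0,0,0],"dr": [0,0,0],"fingers": 0.53},
    {"translation": [0,0,0],"dr": [0,0,0],"fingers": 0.53},
    {"translation": [0,0,0],"dr": [0,0,0],"fingers": 0.53},
    {"translation": [0,0,0],"dr": [0,0,0],"fingers": 0.53},
  ],
)

```text
t: 17.9
position: [0.3812, -0.0167, 0.269]
orientation: [0.708, 0.005, 0.706, -0.005]
wrist_force: [-0.8, -0.9, -0.5]
width: 0.0203
```

Emit:
send_rows(
  motion=[
    {"translation": [0,0,0],"dr": [0,0,0],"fingers": 0.53},
    {"translation": [0,0,0],"dr": [0,0,0],"fingers": 0.53},
    {"translation": [0,0,0],"dr": [0,0,0],"fingers": 0.53},
    {"translation": [0,0,0],"dr": [0,0,0],"fingers": 0.53},
    {"translation": [0,0,0],"dr": [0,0,0],"fingers": 0.53},
  ],
)

```text
t: 18.4
position: [0.3812, -0.0168, 0.2689]
orientation: [0.708, 0.005, 0.706, -0.005]
wrist_force: [0.3, 1.2, 0.4]
width: 0.0201
```

Emit:
send_rows(
  motion=[
    {"translation": [0,0,0],"dr": [0,0,0],"fingers": 0.53},
    {"translation": [0,0,0],"dr": [0,0,0],"fingers": 0.53},
    {"translation": [0,0,0],"dr": [0,0,0],"fingers": 0.53},
    {"translation": [0,0,0],"dr": [0,0,0],"fingers": 0.53},
    {"translation": [0,0,0],"dr": [0,0,0],"fingers": 0.53},
  ],
)

```text
t: 18.9
position: [0.3812, -0.0167, 0.269]
orientation: [0.708, 0.005, 0.706, -0.005]
wrist_force: [-0.7, 0.3, 0.1]
width: 0.0199
```

Emit:
send_rows(
  motion=[
    {"translation": [0,0,0],"dr": [0,0,0],"fingers": 0.53},
    {"translation": [0,0,0],"dr": [0,0,0],"fingers": 0.53},
    {"translation": [0,0,0],"dr": [0,0,0],"fingers": 0.53},
    {"translation": [0,0,0],"dr": [0,0,0],"fingers": 0.53},
    {"translation": [0,0,0],"dr": [0,0,0],"fingers": 0.53},
  ],
)

```text
t: 19.4
position: [0.3812, -0.0168, 0.2689]
orientation: [0.708, 0.005, 0.706, -0.005]
wrist_force: [0.0, 0.6, 0.6]
width: 0.0201
```

Emit:
send_rows(
  motion=[
    {"translation": [0,0,0],"dr": [0,0,0],"fingers": 0.53},
    {"translation": [0,0,0],"dr": [0,0,0],"fingers": 0.53},
    {"translation": [0,0,0],"dr": [0,0,0],"fingers": 0.53},
    {"translation": [0,0,0],"dr": [0,0,0],"fingers": 0.53},
    {"translation": [0,0,0],"dr": [0,0,0],"fingers": 0.53},
  ],
)

```text
t: 19.9
position: [0.3812, -0.0168, 0.269]
orientation: [0.708, 0.005, 0.706, -0.005]
wrist_force: [-0.4, 0.1, 0.7]
width: 0.0201
```

Emit:
send_rows(
  motion=[
    {"translation": [0,0,0],"dr": [0,0,0],"fingers": 0.53},
    {"translation": [0,0,0],"dr": [0,0,0],"fingers": 0.53},
    {"translation": [0,0,0],"dr": [0,0,0],"fingers": 0.53},
    {"translation": [0,0,0],"dr": [0,0,0],"fingers": 0.53},
    {"translation": [0,0,0],"dr": [0,0,0],"fingers": 0.53},
  ],
)

```text
t: 20.4
position: [0.3812, -0.0167, 0.269]
orientation: [0.708, 0.005, 0.706, -0.005]
wrist_force: [0.4, 0.6, -0.3]
width: 0.0197
```

```bash
python3 chk.py c3
```

```text
t 20.4 box [-199.4  148.3  149. ] F [ 0.4  0.6 -0.3] w 0.0197
top [([0.39, -0.239, 0.012], 0.73), ([0.41, -0.304, 0.011], 0.53), ([0.476, -0.293, 0.014], 0.49)]
top [([0.504, -0.137, 0.134], 0.61)]
flap at box [19.8 44.9  1.1] ang -0.053
flap at box [40.4 45.1 -2. ] ang 0.049
flap at box [60.7 45.2 -3. ] ang 0.049
flap at box [79.8 44.9  0.7] ang -0.009
scene [([0.388, -0.234, 0.011], 0.68), ([0.471, -0.288, 0.007], 0.67), ([0.406, -0.302, 0.011], 0.64)]
scene [([0.502, -0.135, 0.133], 0.49)]
```

View pics/c3.png

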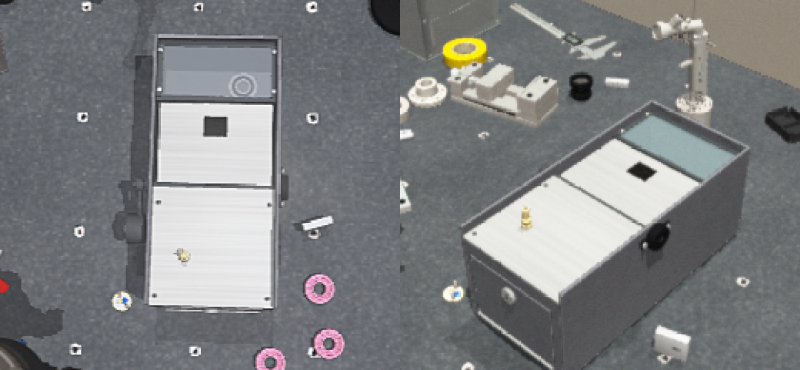

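The flap looks shut, the bearing lies under the window (243,86), and the fitting and bystanders are unchanged. I'll wait a short margin and then hand in.

Emit:
send_rows(
  motion=[
    {"translation": [0,0,0],"dr": [0,0,0],"fingers": 0.53},
    {"translation": [0,0,0],"dr": [0,0,0],"fingers": 0.53},
    {"translation": [0,0,0],"dr": [0,0,0],"fingers": 0.53},
    {"translation": [0,0,0],"dr": [0,0,0],"fingers": 0.53},
    {"translation": [0,0,0],"dr": [0,0,0],"fingers": 0.53},
  ],
)

```text
t: 21.2
position: [0.3812, -0.0168, 0.2689]
orientation: [0.708, 0.005, 0.706, -0.005]
wrist_force: [0.7, -0.0, -0.2]
width: 0.0197
```

Emit:
send_rows(
  motion=[
    {"translation": [0,0,0],"dr": [0,0,0],"fingers": 0.53},
    {"translation": [0,0,0],"dr": [0,0,0],"fingers": 0.53},
    {"translation": [0,0,0],"dr": [0,0,0],"fingers": 0.53},
    {"translation": [0,0,0],"dr": [0,0,0],"fingers": 0.53},
    {"translation": [0,0,0],"dr": [0,0,0],"fingers": 0.53},
  ],
)

```text
t: 21.7
position: [0.3812, -0.0168, 0.2689]
orientation: [0.708, 0.005, 0.706, -0.005]
wrist_force: [0.5, 0.2, 0.5]
width: 0.0201
```

Emit:
send_rows(
  motion=[
    {"translation": [0,0,0],"dr": [0,0,0],"fingers": 0.53},
    {"translation": [0,0,0],"dr": [0,0,0],"fingers": 0.53},
    {"translation": [0,0,0],"dr": [0,0,0],"fingers": 0.53},
    {"translation": [0,0,0],"dr": [0,0,0],"fingers": 0.53},
    {"translation": [0,0,0],"dr": [0,0,0],"fingers": 0.53},
  ],
)

```text
t: 22.2
position: [0.3812, -0.0167, 0.2689]
orientation: [0.708, 0.005, 0.706, -0.005]
wrist_force: [0.3, -0.6, -0.0]
width: 0.0201
```

Emit:
send_rows(
  motion=[
    {"translation": [0,0,0],"dr": [0,0,0],"fingers": 0.53},
    {"translation": [0,0,0],"dr": [0,0,0],"fingers": 0.53},
    {"translation": [0,0,0],"dr": [0,0,0],"fingers": 0.53},
    {"translation": [0,0,0],"dr": [0,0,0],"fingers": 0.53},
    {"translation": [0,0,0],"dr": [0,0,0],"fingers": 0.53},
  ],
)

```text
t: 22.7
position: [0.3812, -0.0168, 0.2689]
orientation: [0.708, 0.005, 0.706, -0.005]
wrist_force: [-0.3, 0.6, -0.9]
width: 0.0201
```

```bash
python3 chk.py c4 | grep -E "flap|^t "; python3 -c "
from h import *
print(manip.close_job())"
```

```text
t 22.7 box [-199.5  148.3  148.9] F [-0.3  0.6 -0.9] w 0.0201
flap at box [19.4 44.8  3.3] ang -0.169
flap at box [40.1 45.  -0.3] ang 0.009
flap at box [59.7 44.9  1.3] ang -0.021
flap at box [79.7 44.9  1.3] ang -0.017
the job is handed in; nothing more can be done
None
```

The reject bearing is in the scrap box, the flap has closed by itself, and the job was handed in at about 23 s. I pushed the flap open with closed fingertips, to about 0.9 rad by the tool's position. I then slid the bearing over the hinge with the fingers held slightly apart behind it, and drew back.

- **Bearing:** in the top view it lies under the clear window, inside the box. I judged this by eye, because the network reported only the pink look-alikes and never saw the bearing through the window. I did not measure its height in the box.
- **Flap:** it read about 0 rad at the end. Three of the four depth readings were within 0.02 rad. The one nearest the hinge read -0.17 rad, from a height reading about 3 mm too high, which I put down to depth noise.
- **Fitting and bystanders:** the fitting still stands upright, within about 2 mm of its first reading. The gauge block and contact disc look unmoved in the pictures; I did not measure them at the end.
- **Force:** during the first half of the push the wrist felt about 8 N upward, which I did not expect. It was gone by the end of the push, and the arm was touching nothing at hand-in.

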